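Put the clay stamp away in the latched tool drawer

ROBOT

A 6-joint arm with a two-finger parallel gripper is mounted at the origin on the work surface. World frame = base frame: x ahead of the robot, y to its left, z up, the work surface at z = 0. Lengths are in mm, angles in degrees, forces in N, time in s.
With the tool pointing down it reaches from about 150 to 775 mm from the base axis. Payload 6.1 kg.
Tool frame: the origin (TCP) lies on the centre line of the jaws, within the pads' length; the fingertips stand 8 mm ahead of it and the grasp point (between the pads) lies 11 mm behind it; z points along the fingers, y is the line along which they close (so a half turn about z gives the same grasp; the last joint's range is limited). The gripper opens to 85 mm and grips with 20 to 120 N. Pads are 22 mm wide; open, the fingers measure 114 mm over their backs; the gripper's body (76 mm by 85 mm) begins 54 mm behind the grasp point. The pads swing forward as they close: fully open they stand 13 mm farther back than shut.
Start: joints at [73.682, 7.208, -2.269, 80.523, 0, 90], TCP at [147.501, 503.837, 239.295] pointing down, gripper open.
Joint ranges: [-155.77, 155.77], [-54.66, 111.73], [-72.52, 77.12], [-102.08, 115.82], [-83.92, 84.16], [-180, 180]. Speed limits (degrees/s): [136.94, 136.94, 172.46, 180, 180, 180].

INTERFACE

Orientations are given as a 3x3 rotation matrix whose columns are the frame's x, y, z axes.
In Python, from workcell import robot, imaging, ticket gives the robot as it stands.
- The arm moves only by the tool play_rows, never from a script. Its argument "moves" is a list of rows, each a list of 2 entries, a list of its own where there are three numbers: the shift along the tool's x, y, z in units of 40 mm (1.0 is 40 mm), then the turn, a rotation vector about the tool's x, y, z in units of 0.12 rad (1.0 is 0.12 rad). In form: [[[tx, ty, tz], [ax, ay, az]], ...]. A call has 1 to 5 rows; each row shifts and turns the commanded pose from where the row before left it, along the tool's axes as they then stand; what a row does not reach is not made up. A row lasts 1/8 s, in which the tool goes at most 62.5 mm and 10.7 degrees, less where a joint would pass 70% of its speed; a pose out of reach is approached as far as the arm can. A call with a number of a shift or a turn outside -1 to 1 is refused whole. A call with a gripper value outside its range is refused whole. "fingers" is the gripper's target within -1 to 1 (shut at 1, half-way at 0, fully open at -1), set as the call begins (left out, the last holds). The fingers move at their own pace and stop on an object; "squeeze" is the grip in N (left out, the last holds). Time passes only in rows, so rows that do not move let the fingers close. It gives the time, the measured TCP pose, the force, the opening and the grip force at its end, in the units of the state.
- robot.state(): the state, without advancing time (a new reading comes with each control period).
- imaging.capture(name): name is "side" or "top"; returns a dict with "pixels" (400x640x3 uint8, red, green, blue), "vfov" (degrees; the focal length in pixels is half the picture's height over the tangent of half this angle, whatever the lens; pixels are square), "cx", "cy" (the principal point, pixels), "pose" (4x4, takes a point from camera to world coordinates). Camera axes: x right, y up, looking along -z (the intrinsics and any distortion apply to the point x, -y, -z); pixel columns grow to the right and rows downward; lengths in mm; the calibration is good to about 2 mm. A picture is of the moment at which its call begins. There is no depth.
- ticket.close_job(): hands the job in; it is judged then, once.
The state is a dict: "clock": time; "joint_pos": joint angles; "joint_vel": joint speeds; "joint_efforts": joint torques, N m; "position": TCP position; "orientation": TCP orientation; "ft_force": force on the tool from outside, world axes, zero at the start; "wrist_torque": the same for the moment, N m; "gripper_width": finger opening in mm; "grip_force": force on a finger pad.
Only numpy, scipy, OpenCV 4.12 (cv2) and the standard library are available. Lean on these libraries where they do the work, as an engineer would, in place of code of your own. Each camera call takes 0.05 s, during which the arm holds its last target. There are 200 camera calls.

TASK

Put the wooden clay stamp away: press the release button on top of the grey drawer box so that its drawer pops out, stand the stamp upright in the drawer and let go of it, then push the drawer home until it clicks and stays shut. Press and push gently, never forcing or banging the box, and leave the other things on the bench where they stand.

Things in the scene. Friction and masses are not known exactly. Their poses are not given: they have to be found in the camera images.
- cabinet: Drawer box of grey painted steel, fixed to the bench, 220 mm deep (x), 170 mm wide (y), 84 mm high. Origin: centre of its underside, on the bench. Its +x points from the drawer front to the back, so the drawer comes out along -x; its +y is on the left as seen from the robot. Turned by up to 0.25 rad.
- tray (a joint): How far the drawer's runner is out (m) from its rigid rear stop: latched about 0.003, popped out 0.085. A spring pushes out with 6 N when shut, 3 N when out. From 20 to 6 mm before the stop the latch adds up to 5 N, which then eases off; the click comes about 3 mm before the stop, where the force rises steeply. Let go before the click, it springs out again. No push may pass 25 N.
- release (a joint): How far the button is pressed, in m: 0 up, 0.009 at its rigid bottom. The latch lets go between 0.0045 and 0.007. It is sprung: about 2.5 N to start, 5 N at the bottom.
- release_top (a point): Centre of the top face of the round steel release button, 28 mm in diameter, on the roof of the drawer box near its front right corner (80 mm towards the front and 62 mm to the right of the box's centre). Unpressed its top is 98 mm above the bench, 14 mm above the roof. It is pressed straight down.
- stamp: Turned wooden stamp standing upright on the bench, 50 mm high: round foot 42 mm in diameter and 12 mm thick, above it a round stem handle 18 to 20 mm in diameter (14 to 46 mm above its underside) to be gripped. 50 to 100 g. Origin: centre of its underside; z up its axis. It stands to the right or to the left of the drawer box.
- mould: Bystander: a rounded plaster mould, 70 x 50 x 40 mm. Origin: centre of its underside.
- jar: Bystander: a small clay jar 68 mm across and 85 mm high with tools standing in it up to 170 mm. Origin: centre of its underside.
- bottle: Bystander: a clear water bottle, 70 mm across, 220 mm high. Origin: centre of its underside.
- box_front (a point): Fixed point on the box: middle of its front opening (the plane of the shell's front edges), 35 mm above the bench. Outside it hangs the drawer's flat, handleless pale wooden front panel, 166 mm wide, 6 to 74 mm above the bench, 12 mm thick. With the drawer on its rear stop the panel's outer face is 14 to 26 mm in front of this point (it differs from box to box); popped out it is 85 mm farther out.
- drawer_spot (a point): Fixed point on the box, 46 mm in front of box_front, 12 mm above the bench: with the drawer out, the middle (to 6 mm) of the exposed part of its floor, where the stamp can stand. The exposed part is about 92 mm long and 118 mm wide inside; the side walls are 4 mm thick and reach 30 mm above the bench, the front panel 74 mm; the box's opening is 78 mm high.

How it is judged (in metres and radians):
On the way, in this order (a step that is already met when the one before it is completed fails the run):
1. the release has been pressed and the drawer has popped out (value of joint tray above 0.07 m), for 0.1 s.
2. the stamp stands upright in the drawer, let go of, while the drawer is out (value of joint tray above 0.05 m and x of stamp in the frame of cabinet between -0.2 and 0.03 m and z of stamp in the frame of cabinet between 0.008 and 0.016 m and y of stamp in the frame of cabinet between -0.06 and 0.06 m and angle between stamp's own z axis and vertical below 0.15 rad and contact force between stamp and the fingers below 0.05 N), for 0.2 s.
At the end, for the whole second after the job is handed in: The drawer is latched shut by itself (its runner no more than 5 mm from the rear stop), the button is up again, and the stamp stands upright (within 0.15 rad) and still on the drawer's floor, inside the box (value of joint tray below 0.005 m and value of joint release below 0.002 m and x of stamp in the frame of cabinet between -0.11 and 0.08 m and z of stamp in the frame of cabinet between 0.008 and 0.016 m and y of stamp in the frame of cabinet between -0.06 and 0.06 m and angle between stamp's own z axis and vertical below 0.15 rad and linear speed of stamp below 0.02 m/s); the robot touches nothing.
It fails at once if the robot presses or pushes on the drawer box, its drawer or its button with more than 25 N (contact force between any of the fingers, the arm and cabinet above 25 N).
It fails at once if the mould, the jar or the bottle is moved more than 20 mm (distance of any of mould, jar, bottle from where it was at the start of the episode above 0.02 m).
It also fails if it takes over 72 s, if anything falls off the work surface, if the arm or the gripper's body presses on something with over 40 N, if the wrist force passes 120 N, or if a joint passes its speed limit or range.

## Working session

There is one attempt and no reset: what is moved stays moved. The work goes in short steps, Python scripts to look and compute and a tool call to move; the robot and the scene stay as the last step left them, time stands still between calls to the robot, and variables do not carry over. Pictures are saved under pics/ and viewed, at most 10 in all, crops included, and the job is handed in when it is done.

Besides the shell and the picture viewer there is one more tool, called after "Emit:" as a command line: name --argument value ..., lists and objects as JSON in quotes. play_rows: Moves the arm, as the interface text tells. Its arguments: {"type":"object","properties":{"moves":{"type":"array","items":{"type":"array"}},"fingers":{"type":"number"},"squeeze":{"type":"number"}},"required":["moves"]}

```bash
mkdir -p pics
python3 - <<'E'
from workcell import robot, imaging
import cv2,pickle
s=robot.state(); print({k:s[k] for k in('clock','position','orientation','ft_force','gripper_width')})
for n in('side','top'):
    c=imaging.capture(n); pickle.dump(c,open(n+'0.pkl','wb'))
    cv2.imwrite(f'pics/{n}0.png',c['pixels'][:,:,::-1]); print({k:v for k,v in c.items() if k!='pixels'})
E
```

```text
{'clock': 0.0, 'position': array([147.37924657, 503.48734129, 238.53576362]), 'orientation': array([[-9.59719470e-01,  2.80959647e-01, -4.64730937e-04],
       [ 2.80960030e-01,  9.59718287e-01, -1.50699458e-03],
       [ 2.26061137e-05, -1.57686286e-03, -9.99998756e-01]]), 'ft_force': array([0.67929149, 0.27407641, 0.12712509]), 'gripper_width': 85.27813505450024}
{'vfov': 44.12406200515577, 'cx': 319.27927433684613, 'cy': 192.56669803502183, 'pose': array([[ 9.17841035e-01,  2.09418657e-01, -3.37211597e-01,
         2.15753358e+02],
       [-3.96939756e-01,  4.78691532e-01, -7.83130416e-01,
        -8.38845577e+02],
       [-2.58178399e-03,  8.52641920e-01,  5.22489321e-01,
         6.55221183e+02],
       [ 0.00000000e+00,  0.00000000e+00,  0.00000000e+00,
         1.00000000e+00]])}
{'vfov': 48.03773740959231, 'cx': 320.9568165465776, 'cy': 203.59203870193983, 'pose': array([[-1.27523460e-02,  9.98812782e-01, -4.70149419e-02,
         5.10977053e+02],
       [-9.99871568e-01, -1.31940895e-02, -9.09747019e-03,
        -1.02060902e+01],
       [-9.70698886e-03,  4.68928895e-02,  9.98852758e-01,
         1.11497017e+03],
       [ 0.00000000e+00,  0.00000000e+00,  0.00000000e+00,
         1.00000000e+00]])}
```

View pics/side0.png

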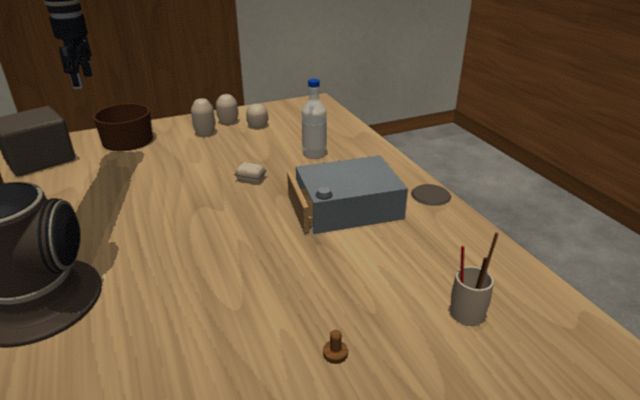

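View pics/top0.png

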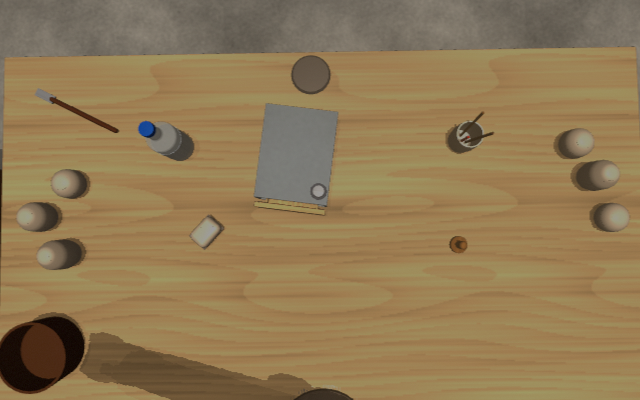

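Run:
```python
import cv2,pickle,numpy as np
T=pickle.load(open('top0.pkl','rb'))['pixels'];S=pickle.load(open('side0.pkl','rb'))['pixels']
def crop(I,x,y,w,h,k): return cv2.resize(I[y:y+h,x:x+w],(w*k,h*k),interpolation=cv2.INTER_CUBIC)
a=crop(T,245,95,100,125,4)          #400x500
b=crop(T,434,220,50,50,4); c=crop(S,310,320,50,50,4) #200x200
d=crop(S,280,150,130,90,3)           #390x270
out=np.zeros((500,800,3),np.uint8); out[:,:400]=a; out[:200,400:600]=b; out[:200,600:]=c; out[200:470,400:790]=d
cv2.imwrite('pics/crop.png',out[:,:,::-1])
```

```text
(no output)
```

View pics/crop.png

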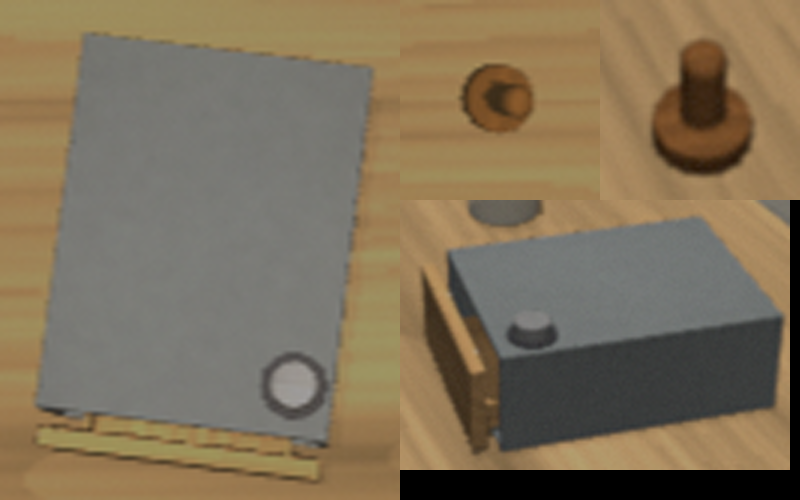

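```bash
cat > h.py <<'E'
import numpy as np,pickle
cams={n:pickle.load(open(n+'0.pkl','rb')) for n in('side','top')}
def bp(n,u,v,z):
    c=cams[n]; f=200/np.tan(np.radians(c['vfov']/2)); P=c['pose']
    d=P[:3,:3]@np.array([(u-c['cx'])/f,-(v-c['cy'])/f,-1]); o=P[:3,3]
    return o+d*(z-o[2])/d[2]
E
python3 - <<'E'
from h import *
np.set_printoptions(precision=1,suppress=True)
t=lambda x,y,z:bp('top',245+x/4-.4,95+y/4-.4,z)
s=lambda x,y,z:bp('side',280+(x-400)/3-.3,150+(y-200)/3-.3,z)
CT=[t(84,33,84),t(372,68,84),t(327,445,84),t(37,405,84)]
CS=[s(700,217,84),s(781,317,84),s(498,358,84),s(447,250,84)]
for C in(CT,CS):
    C=np.array(C); print(C, C.mean(0)); 
    e=(C[0]+C[1]-C[2]-C[3])/2; w=(C[0]+C[3]-C[1]-C[2])/2
    print('len',np.hypot(*e[:2]),np.hypot(*w[:2]),'yaw',np.degrees(np.arctan2(e[1],e[0])),np.degrees(np.arctan2(-w[0],w[1])))
print('button',t(294,383,98),s(533,322,98))
print('panel',t(37,442,74),t(320,480,74))
print('stamp',bp('top',458.1,244.1,12),bp('top',462.4,244.6,50),bp('side',335.9,332.6,50),bp('side',335.4,348.9,12))
print('mould',bp('top',206,231,40),'jar',bp('top',470,134,85),'bottle',bp('top',147,129,220))
E
```

```text
[[795.9 125.   84. ]
 [772.7 -42.2  84. ]
 [554.1 -13.1  84. ]
 [579.4 153.6  84. ]] [675.5  55.8  84. ]
len 219.43799824755177 168.72249651696535 yaw -7.548146426081672 -8.245797536132649
[[795.5 121.2  84. ]
 [770.6 -46.   84. ]
 [554.8 -13.7  84. ]
 [579.6 152.2  84. ]] [675.1  53.4  84. ]
len 218.15864186654107 168.38112309722104 yaw -8.35785371492727 -8.474699159453344
button [589.    5.2  98. ] [588.5   0.6  98. ]
panel [558.5 155.3  74. ] [534.3  -8.8  74. ]
stamp [ 459.4 -333.9   12. ] [ 459.9 -332.8   50. ] [ 460.1 -337.    50. ] [ 459.9 -337.    12. ]
mould [499.5 276.   40. ] jar [ 715.6 -346.7   85. ] bottle [708.6 347.4 220. ]
```

Emit:
play_rows --moves '[[[0,0,0],[0,0,-0.59]],[[0,0,0],[0,0,-0.59]],[[-0.4,-0.35,0],[0,0,0]],[[-0.8,-0.7,0],[0,0,0]],[[-0.8,-0.7,0],[0,0,0]]]' --fingers 1 --squeeze 40

```text
clock: 0.72
position: [217.5, 421.3, 239.0]
orientation: [[-0.99, 0.143, 0.0], [0.143, 0.99, -0.001], [-0.0, -0.001, -1.0]]
ft_force: [-0.6, -0.7, 0.1]
gripper_width: 0.2
grip_force: 0.0
```

Emit:
play_rows --moves '[[[-0.8,-0.7,0],[0,0,0]],[[-0.8,-0.7,0],[0,0,0]],[[-0.8,-0.7,0],[0,0,0]],[[-0.8,-0.7,0],[0,0,0]],[[-0.8,-0.7,0],[0,0,0]]]'

```text
clock: 1.35
position: [355.7, 259.5, 239.2]
orientation: [[-0.99, 0.144, 0.0], [0.144, 0.99, -0.0], [-0.0, -0.0, -1.0]]
ft_force: [-0.1, 0.2, -0.4]
gripper_width: 0.2
grip_force: 0.0
```

Emit:
play_rows --moves '[[[-0.8,-0.7,0],[0,0,0]],[[-0.8,-0.7,0],[0,0,0]],[[-0.8,-0.7,0],[0,0,0]],[[-0.8,-0.7,0],[0,0,0]],[[-0.8,-0.7,0],[0,0,0]]]'

```text
clock: 1.98
position: [493.7, 98.1, 239.2]
orientation: [[-0.989, 0.145, -0.0], [0.145, 0.989, -0.0], [0.0, -0.0, -1.0]]
ft_force: [-0.1, 0.6, 0.1]
gripper_width: 0.3
grip_force: 0.0
```

Emit:
play_rows --moves '[[[-0.8,-0.65,0],[0,0,0]],[[-0.8,-0.65,0.3],[0,0,0]],[[-0.8,-0.5,0.8],[0,0,0]],[[0,0,0.9],[0,0,0]],[[0,0,0],[0,0,0]]]'

```text
clock: 2.6
position: [575.8, 14.1, 156.3]
orientation: [[-0.989, 0.145, -0.007], [0.145, 0.989, -0.0], [0.007, -0.001, -1.0]]
ft_force: [-0.1, -0.1, -0.1]
gripper_width: 0.1
grip_force: 0.0
```

Emit:
play_rows --moves '[[[0,0,0],[0,0,0]],[[0,0,0],[0,0,0]]]'

```text
clock: 2.85
position: [578.8, 15.6, 161.4]
orientation: [[-0.99, 0.142, 0.003], [0.142, 0.99, 0.0], [-0.003, 0.0, -1.0]]
ft_force: [0.9, 0.7, 0.2]
gripper_width: 0.1
grip_force: 0.0
```

Emit:
play_rows --moves '[[[-0.27,-0.28,0],[0,0,0]],[[0,0,0.6],[0,0,0]],[[0,0,0.5],[0,0,0]],[[0,0,0],[0,0,0]],[[0,0,0],[0,0,0]]]'

```text
clock: 3.48
position: [588.0, 2.5, 116.4]
orientation: [[-0.99, 0.143, 0.001], [0.143, 0.99, -0.0], [-0.001, 0.0, -1.0]]
ft_force: [-0.3, -0.7, 1.1]
gripper_width: 0.3
grip_force: 0.0
```

Run:
```python
from workcell import robot, imaging
import cv2,numpy as np
s=robot.state(); print(s['position'],s['ft_force'])
o=[]
for n,(x,y) in(('side',(270,110)),('top',(250,110))):
    I=imaging.capture(n)['pixels'][y:y+110,x:x+100]; o.append(cv2.resize(I,None,fx=4,fy=4,interpolation=2))
cv2.imwrite('pics/press.png',np.hstack(o)[:,:,::-1])
```

```text
[588.01956586   2.46032062 116.38024854] [-0.28972485 -0.69995889  1.14054492]
```

View pics/press.png

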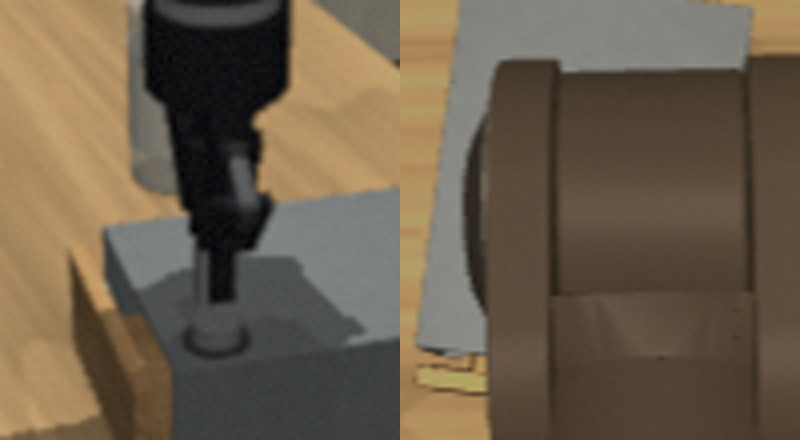

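The closed fingers (crop about (215,300)) sit right over the button at (217,335); press slowly.

Emit:
play_rows --moves '[[[0,0,0.1],[0,0,0]],[[0,0,0.1],[0,0,0]],[[0,0,0.05],[0,0,0]],[[0,0,0.05],[0,0,0]],[[0,0,0],[0,0,0]]]'

```text
clock: 4.2
position: [587.2, 2.8, 103.1]
orientation: [[-0.99, 0.143, -0.0], [0.143, 0.99, 0.0], [0.0, -0.0, -1.0]]
ft_force: [0.3, -0.1, 1.2]
gripper_width: 0.1
grip_force: 0.4
```

Emit:
play_rows --moves '[[[0,0,0.04],[0,0,0]],[[0,0,0.04],[0,0,0]],[[0,0,0],[0,0,0]]]'

```text
clock: 4.58
position: [587.3, 2.7, 100.1]
orientation: [[-0.99, 0.143, 0.0], [0.143, 0.99, -0.0], [-0.0, -0.0, -1.0]]
ft_force: [-0.5, -0.0, 3.9]
gripper_width: 0.0
grip_force: 1.9
```

Emit:
play_rows --moves '[[[0,0,0.04],[0,0,0]],[[0,0,0.04],[0,0,0]],[[0,0,0],[0,0,0]]]'

```text
clock: 4.95
position: [587.4, 2.8, 97.1]
orientation: [[-0.99, 0.143, 0.0], [0.143, 0.99, 0.0], [-0.0, 0.0, -1.0]]
ft_force: [-1.8, -0.1, 4.4]
gripper_width: -0.1
grip_force: 2.4
```

Run:
```python
from workcell import robot, imaging
import cv2,numpy as np
s=robot.state(); print(s['position'],s['ft_force'])
I=imaging.capture('side')['pixels'][130:250,230:400]
cv2.imwrite('pics/press2.png',cv2.resize(I,None,fx=3,fy=3,interpolation=2)[:,:,::-1])
```

```text
[587.37363276   2.7581356   97.09239921] [-1.82377518 -0.08442036  4.42229394]
```

View pics/press2.png

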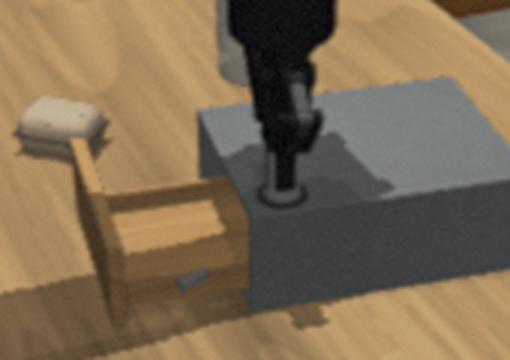

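The drawer is out (panel near crop (90,230)). Now lift and move to the stamp.

Emit:
play_rows --moves '[[[0,0,-0.3],[0,0,0]],[[0,0,-0.8],[0,0,0]],[[0,0,-0.8],[0,0,0]],[[0.2,-0.5,0],[0,0,0]],[[0.2,-0.9,0],[0,0,0]]]' --fingers -0.3

```text
clock: 5.62
position: [563.0, -50.7, 172.5]
orientation: [[-0.99, 0.141, -0.0], [0.141, 0.99, -0.0], [0.0, -0.0, -1.0]]
ft_force: [0.1, -0.5, 0.3]
gripper_width: 55.6
grip_force: 0.0
```

Emit:
play_rows --moves '[[[0.2,-0.9,0],[0,0,0]],[[0.2,-0.9,0],[0,0,0]],[[0.2,-0.9,0],[0,0,0]],[[0.2,-0.9,0],[0,0,0]],[[0.2,-0.9,0],[0,0,0]]]'

```text
clock: 6.25
position: [496.6, -224.2, 171.9]
orientation: [[-0.99, 0.143, -0.001], [0.143, 0.99, 0.0], [0.002, 0.0, -1.0]]
ft_force: [-0.6, -0.3, -0.0]
gripper_width: 55.7
grip_force: 0.0
```

Emit:
play_rows --moves '[[[0.2,-0.9,0],[0,0,0]],[[0.2,-0.9,0],[0,0,0]],[[0.2,-0.9,0],[0,0,0]],[[0,0,0],[0,0,0]],[[0,0,0],[0,0,0]]]'

```text
clock: 6.88
position: [458.3, -326.1, 172.2]
orientation: [[-0.99, 0.143, -0.001], [0.143, 0.99, 0.001], [0.001, 0.001, -1.0]]
ft_force: [0.5, -0.2, -0.0]
gripper_width: 55.8
grip_force: 0.0
```

Emit:
play_rows --moves '[[[-0.07,-0.21,0.5],[0,0,0]],[[0,0,0.8],[0,0,0]],[[0,0,0.8],[0,0,0]],[[0,0,0],[0,0,0]],[[0,0,0],[0,0,0]]]'

```text
clock: 7.5
position: [461.2, -334.7, 90.0]
orientation: [[-0.99, 0.142, 0.001], [0.142, 0.99, -0.0], [-0.001, -0.0, -1.0]]
ft_force: [-0.4, 0.1, 1.1]
gripper_width: 55.2
grip_force: 0.0
```

Run:
```python
from workcell import robot, imaging
import cv2
print(robot.state()['position'])
I=imaging.capture('side')['pixels'][250:390,270:410]
cv2.imwrite('pics/g.png',cv2.resize(I,None,fx=4,fy=4,interpolation=2)[:,:,::-1])
```

```text
[ 461.18042281 -334.69500943   89.98205184]
```

View pics/g.png

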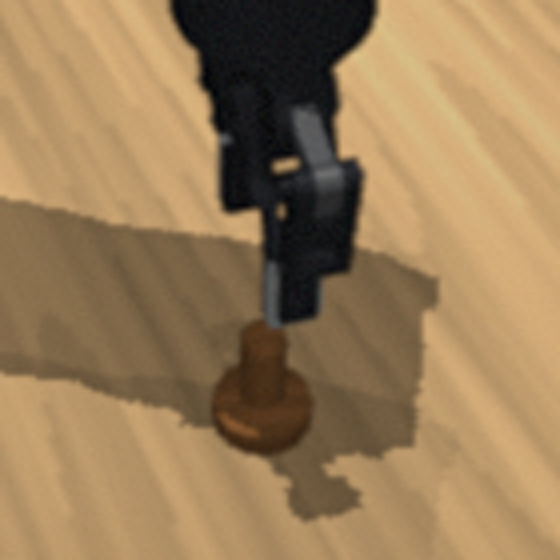

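Stem top at crop (263,335), between the near finger (295,310) and far one (245,205); descend and grip.

Emit:
play_rows --moves '[[[0,0,0.6],[0,0,0]],[[0,0,0.6],[0,0,0]],[[0,0,0.4],[0,0,0]],[[0,0,0],[0,0,0]],[[0,0,0],[0,0,0]]]'

```text
clock: 8.18
position: [461.2, -335.5, 26.1]
orientation: [[-0.99, 0.143, 0.001], [0.143, 0.99, -0.001], [-0.001, -0.001, -1.0]]
ft_force: [0.6, -0.8, -0.6]
gripper_width: 55.6
grip_force: 0.0
```

Emit:
play_rows --moves '[[[0,0,0],[0,0,0]],[[0,0,0],[0,0,0]],[[0,0,0],[0,0,0]],[[0,0,0],[0,0,0]]]' --fingers 1 --squeeze 30

```text
clock: 8.68
position: [461.0, -335.4, 25.6]
orientation: [[-0.99, 0.143, 0.001], [0.143, 0.99, -0.001], [-0.001, -0.001, -1.0]]
ft_force: [-0.6, -0.3, 4.9]
gripper_width: 18.7
grip_force: 29.4
```

Emit:
play_rows --moves '[[[0,0,-0.3],[0,0,0]],[[0,0,-0.8],[0,0,0]],[[0,0,-0.9],[0,0,0]],[[0,0,-0.9],[0,0,0]],[[0,0.4,-0.2],[0,0,0]]]'

```text
clock: 9.3
position: [463.9, -320.0, 151.7]
orientation: [[-0.99, 0.144, 0.004], [0.144, 0.99, -0.002], [-0.004, -0.002, -1.0]]
ft_force: [1.7, -0.8, -1.2]
gripper_width: 18.6
grip_force: 29.4
```

Emit:
play_rows --moves '[[[0,0.8,0],[0,0,0]],[[0,0.8,0],[0,0,0]],[[0,0.8,0],[0,0,0]],[[0,0.8,0],[0,0,0]],[[0,0.8,0],[0,0,0]]]'

```text
clock: 9.93
position: [484.9, -158.8, 147.8]
orientation: [[-0.99, 0.142, -0.002], [0.142, 0.99, 0.001], [0.002, 0.001, -1.0]]
ft_force: [0.7, 0.4, -1.3]
gripper_width: 18.7
grip_force: 29.4
```

Emit:
play_rows --moves '[[[0,0.8,0],[0,0,0]],[[0,0.8,0],[0,0,0]],[[0,0.8,0],[0,0,0]],[[0,0.8,0],[0,0,0]],[[0,0.8,0],[0,0,0]]]'

```text
clock: 10.55
position: [507.5, -0.7, 147.8]
orientation: [[-0.99, 0.142, -0.002], [0.142, 0.99, 0.0], [0.002, 0.0, -1.0]]
ft_force: [0.8, 0.5, -0.2]
gripper_width: 18.7
grip_force: 29.4
```

Emit:
play_rows --moves '[[[0,0.8,0],[0,0,0]],[[0,0.6,0],[0,0,0]],[[0,0.3,0],[0,0,0]],[[0,0,0],[0,0,0]],[[0,0,0],[0,0,0]]]'

```text
clock: 11.18
position: [517.9, 64.3, 148.6]
orientation: [[-0.99, 0.143, -0.001], [0.143, 0.99, -0.0], [0.001, -0.0, -1.0]]
ft_force: [-0.8, -0.5, -0.4]
gripper_width: 18.3
grip_force: 29.4
```

Emit:
play_rows --moves '[[[-0.02,0.32,0],[0,0,0]],[[0,0,0.5],[0,0,0]],[[0,0,0.5],[0,0,0]],[[0,0,0],[0,0,0]],[[0,0,0],[0,0,0]]]'

```text
clock: 11.8
position: [521.3, 77.4, 109.6]
orientation: [[-0.99, 0.143, 0.001], [0.143, 0.99, 0.0], [-0.001, 0.0, -1.0]]
ft_force: [0.7, -0.1, -0.9]
gripper_width: 18.9
grip_force: 29.4
```

Run:
```python
from workcell import robot, imaging
import cv2
print(robot.state()['position'])
I=imaging.capture('side')['pixels'][110:240,210:360]
cv2.imwrite('pics/p.png',cv2.resize(I,None,fx=4,fy=4,interpolation=2)[:,:,::-1])
```

```text
[521.26034472  77.4491568  109.60469293]
```

View pics/p.png

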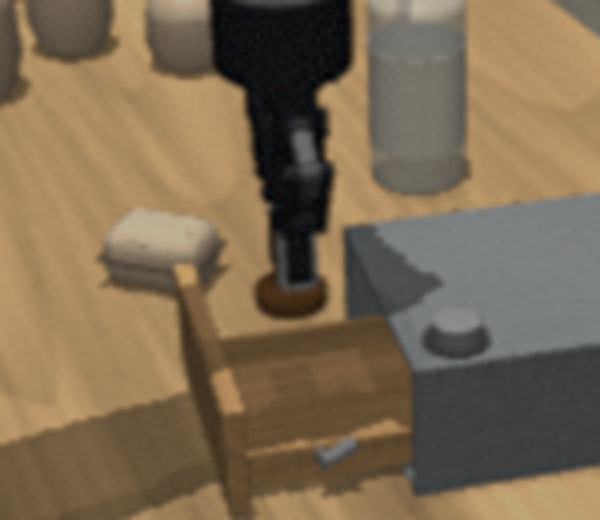

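The stamp hangs upright (crop (292,295)), midway between panel (205,330) and box front (375,290). Lower it.

Emit:
play_rows --moves '[[[0,0,0.4],[0,0,0]],[[0,0,0.6],[0,0,0]],[[0,0,0.5],[0,0,0]],[[0,0,0.22],[0,0,0]],[[0,0,0],[0,0,0]]]'

```text
clock: 12.48
position: [520.4, 77.3, 39.5]
orientation: [[-0.99, 0.143, -0.001], [0.143, 0.99, -0.0], [0.001, -0.0, -1.0]]
ft_force: [0.2, 0.1, -0.1]
gripper_width: 18.8
grip_force: 29.4
```

Emit:
play_rows --moves '[[[0,0,0.03],[0,0,0]],[[0,0,0],[0,0,0]]]'

```text
clock: 12.72
position: [521.4, 77.4, 39.6]
orientation: [[-0.99, 0.143, 0.001], [0.143, 0.99, 0.0], [-0.001, 0.0, -1.0]]
ft_force: [1.0, 0.1, 0.9]
gripper_width: 18.9
grip_force: 29.4
```

Emit:
play_rows --moves '[[[0,0,0.03],[0,0,0]],[[0,0,0.02],[0,0,0]],[[0,0,0],[0,0,0]],[[0,0,0],[0,0,0]]]'

```text
clock: 13.22
position: [521.2, 77.4, 37.4]
orientation: [[-0.99, 0.143, 0.001], [0.143, 0.99, 0.0], [-0.001, 0.0, -1.0]]
ft_force: [-0.9, -0.9, 5.9]
gripper_width: 18.7
grip_force: 30.0
```

Emit:
play_rows --moves '[[[0,0,0],[0,0,0]],[[0,0,0],[0,0,0]],[[0,0,0],[0,0,0]],[[0,0,0],[0,0,0]]]' --fingers 0.05

```text
clock: 13.72
position: [520.8, 77.4, 36.7]
orientation: [[-0.99, 0.143, -0.0], [0.143, 0.99, -0.0], [0.0, -0.0, -1.0]]
ft_force: [-0.6, 0.1, -0.3]
gripper_width: 40.4
grip_force: 0.0
```

Emit:
play_rows --moves '[[[0,0,-0.2],[0,0,0]],[[0,0,-0.5],[0,0,0]],[[0,0,-0.8],[0,0,0]],[[0,0,-0.8],[0,0,0]],[[0,0,0],[0,0,0]]]'

```text
clock: 14.35
position: [522.7, 77.7, 132.2]
orientation: [[-0.99, 0.143, 0.006], [0.143, 0.99, 0.001], [-0.005, 0.002, -1.0]]
ft_force: [-0.1, 0.2, 0.7]
gripper_width: 40.7
grip_force: 0.0
```

Emit:
play_rows --moves '[[[0.5,0,0],[0,0,0]],[[0.7,0,0],[0,0,0]],[[0.7,0,0],[0,0,0]],[[0.6,0,0],[0,0,0]],[[0,0,0],[0,0,0]]]' --fingers 1

```text
clock: 14.98
position: [420.4, 91.7, 128.5]
orientation: [[-0.99, 0.142, -0.001], [0.142, 0.99, -0.0], [0.001, -0.0, -1.0]]
ft_force: [0.2, -0.3, 0.1]
gripper_width: 0.0
grip_force: 0.0
```

Emit:
play_rows --moves '[[[0,0,0.5],[0,0,0]],[[0,0,0.6],[0,0,0]],[[0,0,0.6],[0,0,0]],[[0,0,0.3],[0,0,0]],[[0,0,0],[0,0,0]]]'

```text
clock: 15.6
position: [421.7, 91.5, 48.2]
orientation: [[-0.99, 0.143, -0.002], [0.143, 0.99, -0.0], [0.002, -0.001, -1.0]]
ft_force: [0.2, 0.2, 0.8]
gripper_width: -0.5
grip_force: 0.0
```

Run:
```python
from workcell import robot, imaging
import cv2
print(robot.state()['position'])
I=imaging.capture('side')['pixels'][110:240,210:360]
cv2.imwrite('pics/q.png',cv2.resize(I,None,fx=4,fy=4,interpolation=2)[:,:,::-1])
```

```text
[421.68590875  91.46460068  48.15661138]
```

View pics/q.png

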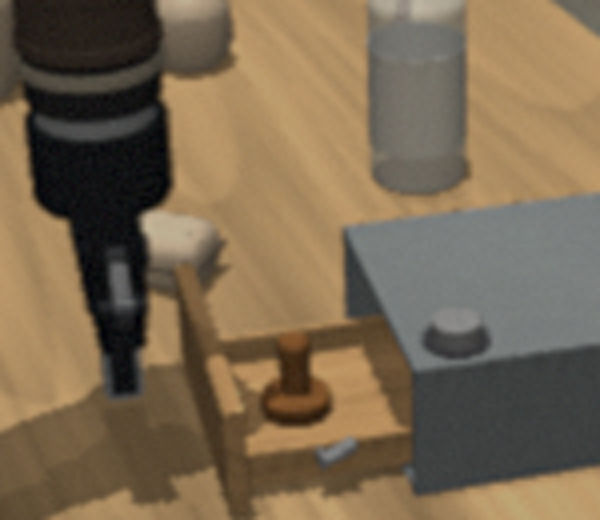

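Stamp stands upright in the drawer (crop (295,380)); fingers are in front of the panel. Push gently.

Emit:
play_rows --moves '[[[-0.2,0,-0.1],[0,0,0]],[[-0.3,0,0],[0,0,0]],[[-0.15,0,0],[0,0,0]],[[-0.06,0,0],[0,0,0]],[[-0.06,0,0],[0,0,0]]]'

```text
clock: 16.27
position: [452.4, 87.2, 52.8]
orientation: [[-0.99, 0.143, -0.0], [0.143, 0.99, -0.0], [0.0, -0.0, -1.0]]
ft_force: [-0.7, 0.5, -0.1]
gripper_width: -0.1
grip_force: 0.0
```

Emit:
play_rows --moves '[[[-0.06,0,0],[0,0,0]],[[-0.06,0,0],[0,0,0]],[[-0.06,0,0],[0,0,0]],[[-0.08,0,0],[0,0,0]],[[-0.08,0,0],[0,0,0]]]'

```text
clock: 16.9
position: [465.7, 85.3, 52.7]
orientation: [[-0.99, 0.143, -0.001], [0.143, 0.99, 0.0], [0.001, -0.0, -1.0]]
ft_force: [-4.4, 0.3, 1.1]
gripper_width: 0.1
grip_force: 2.1
```

Emit:
play_rows --moves '[[[-0.1,0,0],[0,0,0]],[[-0.1,0,0],[0,0,0]],[[-0.1,0,0],[0,0,0]],[[-0.1,0,0],[0,0,0]],[[-0.1,0,0],[0,0,0]]]'

```text
clock: 17.52
position: [485.7, 82.5, 52.8]
orientation: [[-0.99, 0.143, -0.0], [0.143, 0.99, 0.0], [0.0, 0.0, -1.0]]
ft_force: [-5.4, 0.9, 0.4]
gripper_width: 0.2
grip_force: 2.5
```

Emit:
play_rows --moves '[[[-0.1,0,0],[0,0,0]],[[-0.1,0,0],[0,0,0]],[[-0.1,0,0],[0,0,0]],[[-0.1,0,0],[0,0,0]],[[-0.1,0,0],[0,0,0]]]'

```text
clock: 18.15
position: [505.4, 79.8, 52.8]
orientation: [[-0.99, 0.142, -0.001], [0.142, 0.99, 0.001], [0.001, 0.0, -1.0]]
ft_force: [-4.4, 3.0, 0.9]
gripper_width: 0.1
grip_force: 2.8
```

Emit:
play_rows --moves '[[[-0.08,0,0],[0,0,0]],[[-0.08,0,0],[0,0,0]],[[-0.06,0,0],[0,0,0]],[[-0.06,0,0],[0,0,0]],[[0,0,0],[0,0,0]]]'

```text
clock: 18.77
position: [516.6, 78.3, 52.8]
orientation: [[-0.99, 0.142, -0.0], [0.142, 0.99, 0.001], [0.0, 0.001, -1.0]]
ft_force: [-3.9, 3.0, 0.6]
gripper_width: -0.3
grip_force: 2.4
```

Emit:
play_rows --moves '[[[-0.05,0,0],[0,0,0]],[[-0.05,0,0],[0,0,0]],[[-0.05,0,0],[0,0,0]],[[-0.05,0,0],[0,0,0]],[[-0.05,0,0],[0,0,0]]]'

```text
clock: 19.4
position: [524.9, 77.1, 52.7]
orientation: [[-0.99, 0.142, -0.003], [0.142, 0.99, 0.001], [0.003, 0.001, -1.0]]
ft_force: [-10.9, 4.7, 5.4]
gripper_width: 0.3
grip_force: 5.7
```

Emit:
play_rows --moves '[[[-0.03,0,0],[0,0,0]],[[-0.03,0,0],[0,0,0]],[[-0.03,0,0],[0,0,0]],[[0,0,0],[0,0,0]]]'

```text
clock: 19.9
position: [528.5, 76.6, 52.8]
orientation: [[-0.99, 0.142, -0.003], [0.142, 0.99, 0.001], [0.003, 0.001, -1.0]]
ft_force: [-10.8, 4.4, 5.5]
gripper_width: 0.0
grip_force: 5.4
```

Emit:
play_rows --moves '[[[-0.03,0,0],[0,0,0]],[[-0.03,0,0],[0,0,0]],[[0,0,0],[0,0,0]]]'

```text
clock: 20.27
position: [531.4, 76.2, 52.8]
orientation: [[-0.99, 0.142, -0.002], [0.142, 0.99, 0.001], [0.002, 0.001, -1.0]]
ft_force: [-7.8, 3.8, 3.0]
gripper_width: -0.2
grip_force: 4.2
```

Emit:
play_rows --moves '[[[-0.025,0,0],[0,0,0]],[[-0.025,0,0],[0,0,0]],[[0,0,0],[0,0,0]]]'

```text
clock: 20.65
position: [534.4, 75.8, 52.8]
orientation: [[-0.99, 0.142, -0.0], [0.142, 0.99, 0.001], [0.0, 0.001, -1.0]]
ft_force: [-4.7, 3.2, 0.2]
gripper_width: -0.3
grip_force: 2.3
```

Emit:
play_rows --moves '[[[-0.02,0,0],[0,0,0]],[[-0.02,0,0],[0,0,0]],[[0,0,0],[0,0,0]]]'

```text
clock: 21.02
position: [535.8, 75.6, 52.8]
orientation: [[-0.99, 0.142, -0.001], [0.142, 0.99, 0.001], [0.001, 0.001, -1.0]]
ft_force: [-5.2, 3.6, 1.0]
gripper_width: -0.1
grip_force: 2.8
```

Emit:
play_rows --moves '[[[-0.02,0,0],[0,0,0]],[[-0.01,0,0],[0,0,0]],[[0,0,0],[0,0,0]]]'

```text
clock: 21.4
position: [536.8, 75.5, 52.8]
orientation: [[-0.99, 0.142, -0.001], [0.142, 0.99, 0.001], [0.001, 0.001, -1.0]]
ft_force: [-5.5, 4.1, 1.1]
gripper_width: 0.2
grip_force: 3.1
```

Emit:
play_rows --moves '[[[-0.02,0,0],[0,0,0]],[[-0.02,0,0],[0,0,0]],[[0,0,0],[0,0,0]]]'

```text
clock: 21.78
position: [537.7, 75.3, 52.8]
orientation: [[-0.99, 0.142, -0.002], [0.142, 0.99, 0.001], [0.002, 0.001, -1.0]]
ft_force: [-8.2, 3.8, 2.7]
gripper_width: -0.2
grip_force: 4.4
```

Emit:
play_rows --moves '[[[-0.02,0,0],[0,0,0]],[[-0.02,0,0],[0,0,0]],[[0,0,0],[0,0,0]]]'

```text
clock: 22.15
position: [537.7, 75.3, 52.7]
orientation: [[-0.99, 0.142, -0.005], [0.142, 0.99, 0.002], [0.005, 0.001, -1.0]]
ft_force: [-15.0, 4.3, 7.1]
gripper_width: -0.2
grip_force: 7.3
```

Emit:
play_rows --moves '[[[0.06,0,0],[0,0,0]],[[0.06,0,0],[0,0,0]],[[0.06,0,0],[0,0,0]],[[0.1,0,0],[0,0,0]],[[0,0,0],[0,0,0]]]'

```text
clock: 22.78
position: [529.6, 76.0, 53.2]
orientation: [[-0.99, 0.143, 0.001], [0.143, 0.99, -0.0], [-0.001, -0.0, -1.0]]
ft_force: [0.0, -0.3, -0.2]
gripper_width: -0.3
grip_force: 0.0
```

No force at 8 mm back: the latch holds. Retreat and check.

Emit:
play_rows --moves '[[[0.4,0,0],[0,0,0]],[[0.8,0,0],[0,0,0]],[[0.8,0,0],[0,0,0]],[[0.8,0,-0.4],[0,0,0]],[[0,0,0],[0,0,0]]]'

```text
clock: 23.4
position: [416.4, 92.3, 69.7]
orientation: [[-0.99, 0.142, 0.001], [0.142, 0.99, 0.0], [-0.001, 0.0, -1.0]]
ft_force: [2.0, 0.4, 0.6]
gripper_width: -0.1
grip_force: 0.0
```

Run:
```python
from workcell import imaging
import cv2
I=imaging.capture('side')['pixels'][110:240,210:410]
cv2.imwrite('pics/z.png',cv2.resize(I,None,fx=3,fy=3,interpolation=2)[:,:,::-1])
```

```text
(no output)
```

View pics/z.png

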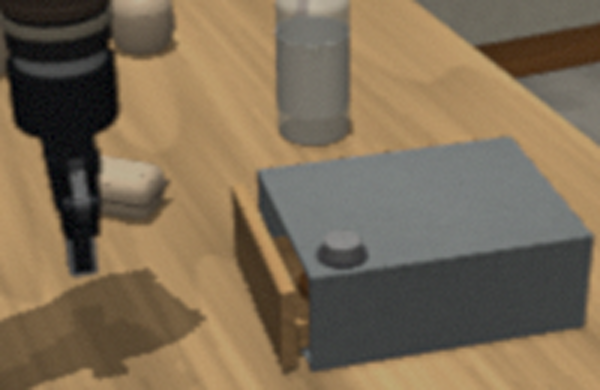

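The drawer is shut as at the start (panel at crop (265,280)), button up, arm clear.

```bash
python3 -c "
from workcell import ticket
print(ticket.close_job())"
```

```text
the job is handed in; nothing more can be done
None
```

The job is handed in: the button popped the drawer out, I stood the stamp upright in it, and pushed the drawer shut until it latched; the highest push force I read was about 17 N, and I never moved the arm near the mould, jar or bottle. The hand-in returned no verdict, and I could not see the stamp once the drawer was shut.

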